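# Tug-check the stoppers of a sauce dispenser block

## Task

Check the three red push-in stoppers of the sauce dispenser block, one of which has a worn catch: working from left to right as the robot sees them, pull each one straight up with a steady 12 N or so for a moment, never more than 20 N, taking up its play first. Leave the two that hold in their places with their collars back down, and draw the one that comes out right out and lay it in the steel bowl. Leave the bowl upright, and do not knock over or push about the bowl or the other things.

Things in the scene. Friction and masses are not known exactly. Their poses are not given: they have to be found in the camera images.
- block: Stainless sauce dispenser block fixed to the table: foot plate 112 x 300 x 6 mm, body 78 (x) x 262 mm (y), top 62 mm above the underside, three spouts on its front (-x). Origin at the centre of the underside, x away from the robot, y along the row to the robot's left, z up. Three white collars, 38 mm across, 85 mm apart, stand 13 mm out of its top, each with a red stopper.
- stopper_a: Red push-in stopper; all three look alike in place; stations vary. Origin: centre of the underside of its round flange (30 mm across, 5 high), z up. Above: flat grip tab 16 mm thick (its x), 34 wide (its y), 5 to 41 mm above the origin. Below: white stem 18 mm across, 66 long, round tip. 60 g. Starts 0 to 8 mm above the collar top; tab within 0.12 rad of the block's yaw.
- stopper_b: Red push-in stopper; all three look alike in place; stations vary. Origin: centre of the underside of its round flange (30 mm across, 5 high), z up. Above: flat grip tab 16 mm thick (its x), 34 wide (its y), 5 to 41 mm above the origin. Below: white stem 18 mm across, 66 long, round tip. 60 g. Starts 0 to 8 mm above the collar top; tab within 0.12 rad of the block's yaw.
- stopper_c: Red push-in stopper; all three look alike in place; stations vary. Origin: centre of the underside of its round flange (30 mm across, 5 high), z up. Above: flat grip tab 16 mm thick (its x), 34 wide (its y), 5 to 41 mm above the origin. Below: white stem 18 mm across, 66 long, round tip. 60 g. Starts 0 to 8 mm above the collar top; tab within 0.12 rad of the block's yaw.
- station_1 (a point): Station 1 (the robot's left, +y): centre of its collar's top when down, 75 mm above the block's underside; axes as the block's. Any stopper first slides up under a drag of 2 to 6 N. A sound one slides to 9 to 17 mm above the collar (it differs, unseen), then its catch grips and the pull rises steeply; it holds past 20 N. A worn one slides on under the drag alone until out (66 mm).
- station_2 (a point): Station 2 (middle): centre of its collar's top when down, 75 mm above the block's underside; axes as the block's. Any stopper first slides up under a drag of 2 to 6 N. A sound one slides to 9 to 17 mm above the collar (it differs, unseen), then its catch grips and the pull rises steeply; it holds past 20 N. A worn one slides on under the drag alone until out (66 mm).
- station_3 (a point): Station 3 (the robot's right, -y): centre of its collar's top when down, 75 mm above the block's underside; axes as the block's. Any stopper first slides up under a drag of 2 to 6 N. A sound one slides to 9 to 17 mm above the collar (it differs, unseen), then its catch grips and the pull rises steeply; it holds past 20 N. A worn one slides on under the drag alone until out (66 mm).
- collar_1 (a joint): Upward travel of the white collar at station 1 in m: 0 down (bottom stop), upper stop 0.012. Spring of 6000 N/m: all upward pull on a stopper is carried by it; 12 N raises it 2 mm, 20 N 3.3 mm. It springs back when let go.
- collar_2 (a joint): Upward travel of the white collar at station 2 in m: 0 down (bottom stop), upper stop 0.012. Spring of 6000 N/m: all upward pull on a stopper is carried by it; 12 N raises it 2 mm, 20 N 3.3 mm. It springs back when let go.
- collar_3 (a joint): Upward travel of the white collar at station 3 in m: 0 down (bottom stop), upper stop 0.012. Spring of 6000 N/m: all upward pull on a stopper is carried by it; 12 N raises it 2 mm, 20 N 3.3 mm. It springs back when let go.
- bowl: Loose round steel mixing bowl, 187 mm across the rim, 82 mm high, flat floor about 70 mm across and sloping walls; origin at the centre of its underside.
- ramekin: Loose small metal-grey ramekin cup, a bystander, 65 mm across, 40 mm high; origin at the centre of its underside.
- tin: Loose small green food tin, a bystander, 57 mm across, 72 mm high; origin at the centre of its underside.

How it is judged:
By the outcome, as a careful person would: the job done as asked, in the order asked, and still so for the second after the job is handed in, with the robot touching nothing.
It also fails if it takes over 67 s, if anything falls off the work surface, if the arm or the gripper's body presses on something with over 40 N, if the wrist force passes 120 N, or if a joint passes its speed limit or range.

## Robot

A 7-joint arm with a two-finger parallel gripper is mounted at the origin on a cart in front of the work surface, level with it; the furniture and walls round the work are solid. World frame = base frame: x ahead of the robot, y to its left, z up, the work surface at z = 0. Lengths are in m, angles in rad, forces in N, time in s.
With the tool pointing down it reaches from about 0.4 to 0.85 m from the base axis. Payload 4.5 kg.
Tool frame: the origin (TCP) lies midway between the tips of the shut fingers; the grasp point (between the pads) lies 19 mm behind it; z points along the fingers, y is the line along which they close (so a half turn about z gives the same grasp; the last joint's range is limited). The gripper opens to 88 mm and grips with 3 to 60 N. Pads are 18 mm wide; open, the fingers measure 123 mm over their backs; the gripper's body (75 mm by 187 mm) begins 45 mm behind the grasp point.
Start: joints at [1.284, 0.689, -0.195, 1.565, 0.157, 0.902, -0.215], TCP at [0.197, -0.593, 0.211] pointing down, gripper open.
Joint ranges: [-3.01, 3.01], [-0.46, 2.08], [-1.47, 1.51], [0.13, 2.56], [-1, 4.14], [0.04, 2.09], [-2.66, 2.66]. Speed limits (rad/s): [2.57, 2.57, 3.14, 3.14, 3.14, 3.14, 3.14].

## Interface

Orientations are given as [roll, pitch, yaw] about the fixed x, y, z axes, in that order (R = Rz(yaw) Ry(pitch) Rx(roll)).
In Python, from bench import manip, imaging, finish_job gives the robot as it stands.
- The arm moves only by the shell command python3 -m handwheel [OPENING] [FORCE], which reads ROWS from standard input. ROWS is a JSON list of rows, 1 to 12 of them, each an object with the fields xyz (a list: dx, dy, dz in m), yaw (a turn about the tool's z in rad); a field left out counts as zero; each row shifts and turns the commanded pose from where the row before left it, along the tool's axes as they then stand; what a row does not reach is not made up. A row lasts 1/8 s, in which the tool goes at most 0.0625 m and 0.188 rad, less where a joint would pass 70% of its speed; a pose out of reach is approached as far as the arm can. OPENING is the finger opening in m, set as the command begins (- or left out keeps the last). The fingers move at their own pace and stop on an object; FORCE is the grip in N (left out, the last holds). Time passes only in rows, so rows that do not move let the fingers close. It prints the time, the measured TCP pose, the force, the opening and the grip force at its end. Input that does not fit is refused with a message, and nothing moves.
- manip.sense(): the state, without advancing time (a new reading comes with each control period).
- imaging.capture(name): name is "scene" or "top" or "wrist"; returns the picture (480x640x3 uint8, red, green, blue); there is no depth.
- imaging.camera_model(name): a dict with "fov_y" (degrees; the focal length in pixels is half the picture's height over the tangent of half this angle, whatever the lens; pixels are square), "cx", "cy" (the principal point, pixels), "cam_to_world" (4x4, takes a point from camera to world coordinates). Camera axes: x right, y up, looking along -z (the intrinsics and any distortion apply to the point x, -y, -z); pixel columns grow to the right and rows downward; lengths in m; the calibration is good to about 2 mm. A picture is of the moment at which its call begins: read the wrist's pose just before it. camera_model takes no time and is no camera call; for the wrist camera it gives the pose at the moment of the call.
- finish_job(): hands the job in; it is judged then, once.
The state is a dict: "clock": time; "joints": joint angles; "dq": joint speeds; "effort": joint torques, N m; "position": TCP position; "tool_rot": TCP orientation; "contact_force": force on the tool from outside, world axes, zero at the start; "ft_torque": the same for the moment, N m; "grip_width": finger opening in m; "finger_force": force on a finger pad.
Only numpy, scipy, OpenCV 4.12 (cv2) and the standard library are available. Lean on these libraries where they do the work, as an engineer would, in place of code of your own. Each camera call takes 0.05 s, during which the arm holds its last target. There are 200 camera calls.

## Working session

There is one attempt and no reset: what is moved stays moved. The work goes in short steps, Python scripts to look and compute and a shell command to move; the robot and the scene stay as the last step left them, time stands still between calls to the robot, and variables do not carry over. Pictures are saved under pics/ and viewed, at most 10 in all, crops included, and the job is handed in when it is done.

```bash
mkdir -p pics; ls
python3 - <<'E'
from bench import manip, imaging
import cv2,numpy as np
a=imaging.capture("scene");b=imaging.capture("top")
for n,i in(("scene",a),("top",b)):
    cv2.imwrite(f"pics/{n}0.png",i[:,:,::-1]); print(n,imaging.camera_model(n))
print(manip.sense())
print(imaging.camera_model("wrist"))
E
```

```text
pics
scene {'fov_y': 51.326076444245714, 'cx': 316.21873224116587, 'cy': 226.11424116942928, 'cam_to_world': array([[-0.74343572,  0.4144788 , -0.52489108, -0.00656663],
       [-0.66853443, -0.43812004,  0.6009264 ,  0.64163823],
       [ 0.01910596,  0.79765792,  0.60280744,  0.7021106 ],
       [ 0.        ,  0.        ,  0.        ,  1.        ]])}
top {'fov_y': 46.647388063154835, 'cx': 321.54710537074686, 'cy': 227.89493777034932, 'cam_to_world': array([[-0.01462124,  0.98297416, -0.18316117,  0.29747431],
       [-0.99977127, -0.01723154, -0.01266787,  0.00432442],
       [-0.01560834,  0.18293405,  0.98300128,  1.51239757],
       [ 0.        ,  0.        ,  0.        ,  1.        ]])}
{'clock': 0.1, 'joints': array([ 1.28381282,  0.68990733, -0.19448002,  1.56625807,  0.15730176,
        0.90248862, -0.21510743]), 'dq': array([-0.00130905, -0.00288005,  0.00030152, -0.00482702, -0.0009553 ,
       -0.00136727,  0.00043503]), 'effort': array([-3.56053184e-03, -5.28505433e+01, -1.27163619e+00, -1.53838670e+01,
       -5.25865902e-02,  1.99464608e-03,  5.67984682e-05]), 'position': array([ 0.19680623, -0.59255004,  0.21067994]), 'tool_rot': array([-3.13992597e+00,  1.47331059e-04,  3.20824901e-01]), 'contact_force': array([-0.33341284,  0.3716419 , -0.03406445]), 'ft_torque': array([-0.00315269, -0.01946931,  0.00779461]), 'finger_force': 0.0, 'grip_width': 0.08793965520905411}
{'fov_y': 58.888968771681945, 'cx': 317.06069751053445, 'cy': 234.76489765254905, 'cam_to_world': array([[ 3.15007648e-01,  9.10998530e-01,  2.66180127e-01,
         2.65320713e-01],
       [-9.49088740e-01,  3.02620139e-01,  8.74735109e-02,
        -5.71005299e-01],
       [-8.63227096e-04, -2.80183386e-01,  9.59946105e-01,
         3.83147489e-01],
       [ 0.00000000e+00,  0.00000000e+00,  0.00000000e+00,
         1.00000000e+00]])}
```

View pics/scene0.png

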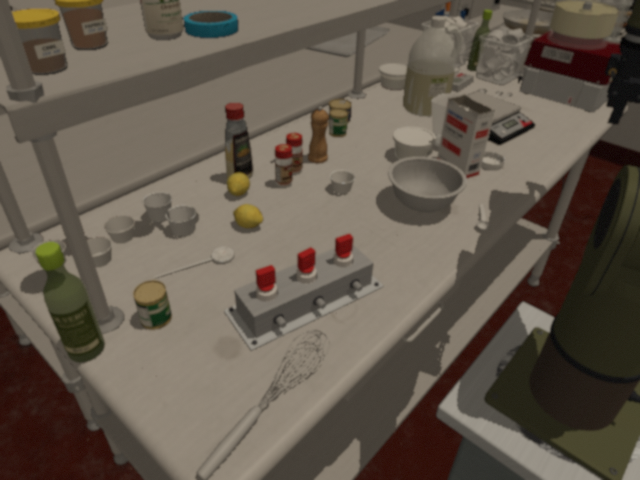

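View pics/top0.png

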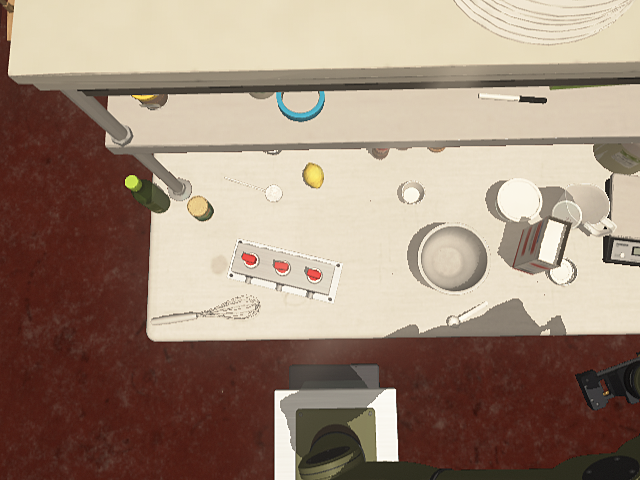

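The scene picture shows the block with red stoppers at about (266,280), (307,264) and (344,248), and the bowl at (426,185). In the top view the stoppers are at (250,258), (282,267) and (314,274), left to right, and the bowl is at (453,257).

```bash
cat > h.py <<'E'
import numpy as np, cv2
from bench import manip, imaging
def ray(m,u,v):
    f=240/np.tan(np.radians(m['fov_y'])/2); T=m['cam_to_world']
    d=T[:3,:3]@np.array([(u-m['cx'])/f,-(v-m['cy'])/f,-1]); return T[:3,3],d/np.linalg.norm(d)
def atz(m,u,v,z):
    o,d=ray(m,u,v); return o+d*(z-o[2])/d[2]
def proj(m,P):
    f=240/np.tan(np.radians(m['fov_y'])/2); T=m['cam_to_world']
    p=(np.atleast_2d(P)-T[:3,3])@T[:3,:3]; return np.c_[m['cx']-f*p[:,0]/p[:,2], m['cy']+f*p[:,1]/p[:,2]]
def tri(rs):
    A=np.zeros((3,3));b=np.zeros(3)
    for o,d in rs:
        M=np.eye(3)-np.outer(d,d);A+=M;b+=M@o
    x=np.linalg.solve(A,b); return x,[np.linalg.norm((np.eye(3)-np.outer(d,d))@(x-o)) for o,d in rs]
def red(img,amin=40):
    i=img.astype(int);m=((i[...,0]>110)&(i[...,1]<70)&(i[...,2]<70)).astype(np.uint8)
    n,l,s,c=cv2.connectedComponentsWithStats(m)
    return [(c[k],s[k]) for k in range(1,n) if s[k,4]>amin],l
E
python3 - <<'E'
from h import *
S=cv2.imread('pics/scene0.png')[:,:,::-1];T=cv2.imread('pics/top0.png')[:,:,::-1]
ms,mt=imaging.camera_model('scene'),imaging.camera_model('top')
s=[c for c,k in red(S)[0] if 240<c[0]<360 and 230<c[1]<300]; t=[c for c,k in red(T)[0] if 230<c[0]<330 and 240<c[1]<290]
s.sort(key=lambda c:c[0]);t.sort(key=lambda c:c[0]);print(s,t)
for a,b in zip(s,t): print(tri([ray(ms,*a),ray(mt,*b)]))
print('bowl rim',atz(mt,453,257,.08),atz(mt,418,257,.08),atz(mt,489,257,.08),'scene',atz(ms,426,182,.08))
print('bowl rim',tri([ray(ms,426,182),ray(mt,453,257)]))
for p in[(236,240),(341,264),(229,280),(335,302)]: print('foot',atz(mt,*p,.006))
print('shelf edge',tri([ray(ms,20,125),ray(mt,108,150)]))
for n,p in dict(ram=(411,192),tin=(200,209),box=(542,245),lemon=(314,175)).items(): print(n,atz(mt,*p,.04))
E
```

```text
[array([264.84313725, 270.07843137]), array([267.91111111, 287.55555556]), array([306.06521739, 252.64130435]), array([344.02531646, 238.01265823])] []
bowl rim [ 0.48195875 -0.31562803  0.08      ] [ 0.48346379 -0.22547104  0.08      ] [ 0.48041381 -0.40817581  0.08      ] scene [ 0.46235122 -0.2848194   0.08      ]
bowl rim (array([ 0.48349383, -0.32222763,  0.05432747]), [np.float64(0.0019710970862664703), np.float64(0.001971097086266329)])
foot [0.54844118 0.2593617  0.006     ]
foot [ 0.47739843 -0.02768794  0.006     ]
foot [0.43879119 0.27690708 0.006     ]
foot [ 0.37512401 -0.00942901  0.006     ]
shelf edge (array([0.67248727, 0.45573752, 0.41197453]), [np.float64(0.0041846588191774125), np.float64(0.00418465881917737)])
ram [ 0.66673858 -0.22114893  0.04      ]
tin [0.62983663 0.35282837 0.04      ]
box [ 0.51529083 -0.56218531  0.04      ]
lemon [0.71958772 0.04182145 0.04      ]
```

```bash
cat >> h.py <<'E'
def totool(w):
    r=manip.sense()['tool_rot']; from scipy.spatial.transform import Rotation as R
    return R.from_euler('xyz',r).as_matrix().T@np.array(w)
def go(x,y,z):
    s=manip.sense(); d=totool(np.array([x,y,z])-s['position']); print('delta',d.round(4),'yaw',s['tool_rot'].round(4),'t',s['clock'])
E
echo '[{"xyz": [0.0357, -0.0268, -0.009]}, {"xyz": [0.0357, -0.0268, -0.009]}, {"xyz": [0.0357, -0.0268, -0.009]}, {"xyz": [0.0357, -0.0268, -0.009]}, {"xyz": [0.0357, -0.0268, -0.009]}, {"xyz": [0.0357, -0.0268, -0.009]}, {"xyz": [0.0357, -0.0268, -0.009]}, {"xyz": [0.0357, -0.0268, -0.009]}, {}]' | python3 -m handwheel
python3 - <<'E'
from h import *
np.save('mb.npy',imaging.camera_model('wrist'),allow_pickle=True)
cv2.imwrite('pics/w1.png',imaging.capture('wrist')[:,:,::-1])
print(manip.sense()['joints'],manip.sense()['contact_force']); go(.45,.11,.28)
E
```

```text
clock: 1.23
position: [0.4033, -0.296, 0.2839]
tool_rot: [-3.141, -0.002, 0.328]
contact_force: [-0.4, 0.4, -0.0]
grip_width: 0.0886
finger_force: 0.0
[ 0.68757556  0.4341438  -0.21049085  1.8358336   0.11377116  0.88310819
 -0.82255329] [-0.65542821 -0.93332023 -0.44961639]
delta [ 0.1764 -0.3715  0.0035] yaw [-3.1416e+00 -2.0000e-04  3.2450e-01] t 1.275
```

View pics/w1.png

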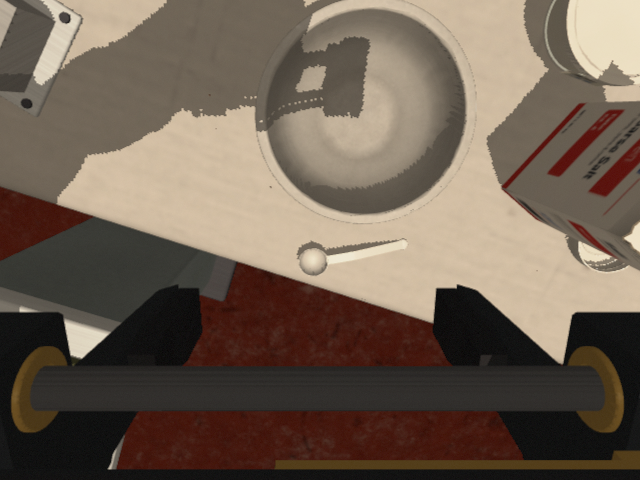

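The wrist picture shows the bowl rim centred at about (366,116), spanning columns 257 to 475. The salt box is to its right and the block's corner is at top left.

```bash
echo '[{"xyz": [0.022, -0.0464, 0]}, {"xyz": [0.022, -0.0464, 0]}, {"xyz": [0.022, -0.0464, 0]}, {"xyz": [0.022, -0.0464, 0]}, {"xyz": [0.022, -0.0464, 0]}, {"xyz": [0.022, -0.0464, 0]}, {"xyz": [0.022, -0.0464, 0]}, {"xyz": [0.022, -0.0464, 0]}]' | python3 -m handwheel
echo '[{"yaw": -0.168}, {"yaw": -0.168}, {"yaw": -0.168}, {"yaw": -0.168}, {"yaw": -0.168}, {"yaw": -0.168}, {}]' | python3 -m handwheel
python3 - <<'E'
from h import *
mb=np.load('mb.npy',allow_pickle=True).item()
for p in[(366,116),(257,110),(475,110),(366,4),(366,222)]: print('rim',atz(mb,*p,.082).round(4))
np.save('m2.npy',imaging.camera_model('wrist'),allow_pickle=True)
cv2.imwrite('pics/w2.png',imaging.capture('wrist')[:,:,::-1])
print(manip.sense()['joints'],manip.sense()['contact_force']); go(.45,.11,.28)
E
```

```text
clock: 2.28
position: [0.4508, 0.1077, 0.283]
tool_rot: [3.14, 0.001, 0.318]
contact_force: [1.0, -0.7, -0.5]
grip_width: 0.0879
finger_force: 0.0
clock: 3.15
position: [0.4506, 0.1063, 0.2828]
tool_rot: [-3.141, 0.001, 1.324]
contact_force: [-1.1, -1.3, -1.1]
grip_width: 0.0879
finger_force: 0.0
rim [ 0.4813 -0.3145  0.082 ]
rim [ 0.4562 -0.2255  0.082 ]
rim [ 0.5156 -0.4     0.082 ]
rim [ 0.5614 -0.2843  0.082 ]
rim [ 0.3944 -0.3472  0.082 ]
[ 0.04862754  0.41747672 -0.55482799  1.92142913  0.28096505  0.88046395
 -0.89641679] [ 0.15782499  0.02737813 -0.56422881]
delta [ 0.0031 -0.0014  0.0029] yaw [-3.1409e+00  9.0000e-04  1.3232e+00] t 3.2
```

View pics/w2.png

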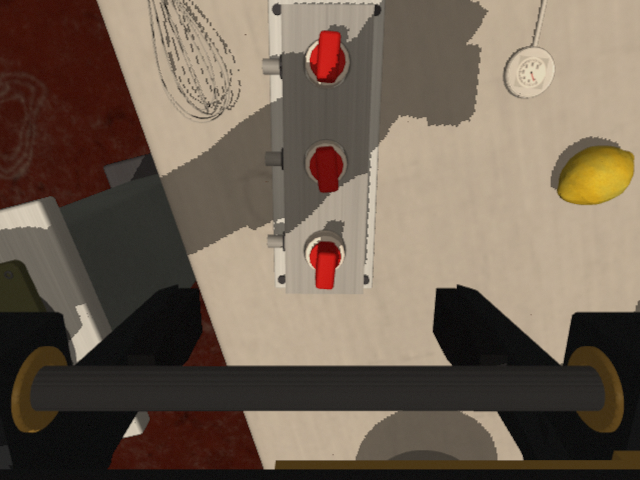

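The picture shows the stoppers' tab tops at about (330,42), (327,180) and (326,275), for stations 1, 2 and 3. The row runs nearly vertically in the image, so tool yaw matches the block well.

```bash
echo '[{"xyz": [0.045, 0, 0.005]}, {"xyz": [0.045, 0, 0.005]}, {"xyz": [0.04, 0, 0]}, {}]' | python3 -m handwheel
python3 - <<'E'
from h import *
np.save('m3.npy',imaging.camera_model('wrist'),allow_pickle=True)
cv2.imwrite('pics/w3.png',imaging.capture('wrist')[:,:,::-1])
a=cv2.imread('pics/w2.png');b=cv2.imread('pics/w3.png')
print(red(b[:,:,::-1])[0])
c=np.hstack([cv2.resize(a[0:300,260:400],None,fx=2,fy=2,interpolation=2),cv2.resize(b[0:300,260:400],None,fx=2,fy=2,interpolation=2)])
cv2.imwrite('pics/c23.png',c)
E
```

```text
clock: 3.7
position: [0.4817, 0.2375, 0.2731]
tool_rot: [-3.141, -0.002, 1.33]
contact_force: [-1.3, -0.7, -0.4]
grip_width: 0.0879
finger_force: 0.0
[(array([329.42283951, 337.75      ]), array([320, 324,  18,  25, 324], dtype=int32)), (array([324.38851351, 418.93918919]), array([316, 411,  18,  18, 296], dtype=int32))]
```

View pics/c23.png

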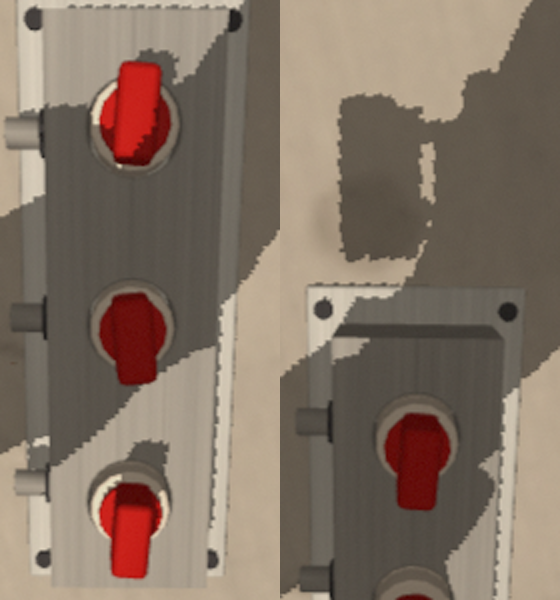

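The left crop (w2) has tab 1's far top edge at crop (120,64)-(160,67). The right crop (w3) has its near top edge at (397,507)-(436,509).

```bash
cat >> h.py <<'E'
from scipy.optimize import least_squares
def fit(obs,x0):  # obs: (model, sx, sy, (u,v)) corners of tab top; pars x,y,ztop,yaw
    def res(p):
        r=[]
        for m,sx,sy,uv in obs:
            a,b=sx*.008,sy*.017; c,s=np.cos(p[3]),np.sin(p[3])
            r+=list(proj(m,[p[0]+c*a-s*b,p[1]+s*a+c*b,p[2]])[0]-uv)
        return r
    o=least_squares(res,x0); return o.x,np.round(o.fun,1)
E
python3 - <<'E'
from h import *
A,B=[np.load(f,allow_pickle=True).item() for f in('m2.npy','m3.npy')]
a=lambda x,y:np.array([260+x/2,y/2]); b=lambda x,y:np.array([260+(x-280)/2,y/2])
# image right = +x block (tool y = away)
p,r=fit([(A,-1,1,a(120,64)),(A,1,1,a(160,67)),(B,-1,-1,b(397,507)),(B,1,-1,b(436,509))],[.48,.207,.12,-.24]); print('1',p.round(4),r)
for n,q in((2,[(118,383),(154,381)]),(3,[(112,576),(148,576)])):
    x0=p-np.array([.0205,.0825,0,0])*(n-1)
    o=[(A,-1,-1,a(*q[0])),(A,1,-1,a(*q[1]))]
    print(n,fit(o,x0)[0].round(4))
# collars: outer ellipse centre at z=.075
for n,c,m in((1,a(135,126),A),(2,a(132,328),A),(3,a(130,505),A),(1,b(417,440),B)): print('collar',n,atz(m,*c,.075).round(4))
# foot top holes both views
for qa,qb in(((34,19),(324,309)),((234,19),(508,311))): print('hole',tri([ray(A,*a(*qa)),ray(B,*b(*qb))]))
go(*p[:2],p[2]-.018-.019)
E
```

```text
1 [ 0.4857  0.21    0.1116 -0.3048] [-0.8  0.1  0.8 -0.   0.1 -0.1 -0.1  0. ]
2 [ 0.4639  0.1229  0.0821 -0.1908]
3 [ 0.442   0.043   0.106  -0.2469]
collar 1 [0.4858 0.2098 0.075 ]
collar 2 [0.4646 0.1289 0.075 ]
collar 3 [0.4439 0.0485 0.075 ]
collar 1 [0.4863 0.2128 0.075 ]
hole (array([0.45376121, 0.27380103, 0.00621397]), [np.float64(0.00016794098279649964), np.float64(0.00016794098279650812)])
hole (array([0.54522864, 0.25041701, 0.00761214]), [np.float64(0.0004882070975114729), np.float64(0.00048820709751139576)])
delta [-0.023   0.0101  0.1984] yaw [-3.1412e+00  6.0000e-04  1.3282e+00] t 3.75
```

```bash
echo '[{"xyz": [-0.023, 0.0101, 0]}, {"xyz": [0, 0, 0.04], "yaw": 0.06}, {"xyz": [0, 0, 0.04]}, {"xyz": [0, 0, 0.04]}, {"xyz": [0, 0, 0.03]}, {}]' | python3 -m handwheel 0.088
python3 - <<'E'
from h import *
cv2.imwrite('pics/w4.png',imaging.capture('wrist')[:,:,::-1])
go(.4858,.2105,.087);print(manip.sense()['contact_force'])
E
```

```text
clock: 4.5
position: [0.4847, 0.2066, 0.1218]
tool_rot: [-3.139, 0.005, 1.266]
contact_force: [-1.0, -1.0, -0.2]
grip_width: 0.0882
finger_force: 0.0
delta [ 0.0028 -0.0007  0.0362] yaw [-3.1410e+00  2.5000e-03  1.2663e+00] t 4.55
[ 0.56066903 -0.27963526  0.01510121]
```

View pics/w4.png

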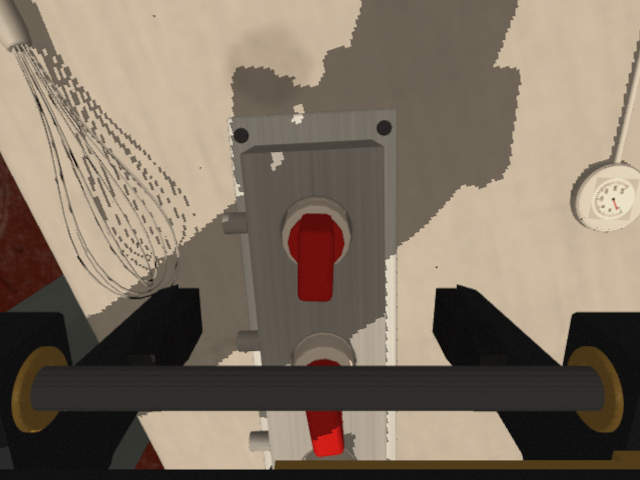

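Tab 1 is squarely between the fingers: its near top edge is at (299,300)-(332,300) and its sides run vertically. I'll check this against the TCP projection.

Run:
```python
from h import *
A,B=[np.load(f,allow_pickle=True).item() for f in('m2.npy','m3.npy')]; C=imaging.camera_model('wrist')
a=lambda x,y:np.array([260+x/2,y/2]); b=lambda x,y:np.array([260+(x-280)/2,y/2])
p,r=fit([(A,-1,1,a(120,64)),(A,1,1,a(160,67)),(B,-1,-1,b(397,507)),(B,1,-1,b(436,509)),(C,-1,-1,(299,300)),(C,1,-1,(332,300))],[.48,.207,.12,-.24]); print('1',p.round(4),r)
print(proj(C,manip.sense()['position'])); go(p[0],p[1],.087)
```

```text
1 [ 0.4858  0.21    0.1114 -0.3028] [-0.8  0.2  0.8  0.   0.2 -0.2 -0.  -0.  -0.5  0.   0.3 -0. ]
[[316.53239581 280.57193562]]
delta [ 0.0023 -0.0006  0.0362] yaw [-3.1410e+00  2.5000e-03  1.2663e+00] t 4.55
```

```bash
echo '[{"xyz": [0.0023, -0.0006, 0.018]}, {"xyz": [0, 0, 0.019]}, {}]' | python3 -m handwheel
echo '[{}, {}, {}, {}, {}, {}]' | python3 -m handwheel 0.0 40
python3 -c "
from h import *
s=manip.sense();print(s['position'],s['contact_force'],s['ft_torque'])"
```

```text
clock: 4.92
position: [0.4864, 0.2113, 0.087]
tool_rot: [3.141, 0.001, 1.268]
contact_force: [-0.2, -0.2, -0.0]
grip_width: 0.088
finger_force: 0.0
clock: 5.68
position: [0.486, 0.212, 0.0864]
tool_rot: [3.142, 0.0, 1.269]
contact_force: [0.7, -0.2, -0.5]
grip_width: 0.0299
finger_force: 0.0
[0.48602401 0.21200792 0.0863684 ] [ 0.65715727 -0.20323985 -0.53882897] [-0.02591674 -0.09224999 -0.02831053]
```

```bash
echo '[{}, {}, {}, {}]' | python3 -m handwheel
echo '[{"xyz": [0, 0, -0.001]}, {"xyz": [0, 0, -0.001]}, {}]' | python3 -m handwheel
```

```text
clock: 6.18
position: [0.486, 0.212, 0.0864]
tool_rot: [-3.142, 0.0, 1.269]
contact_force: [-0.7, -0.5, -1.2]
grip_width: 0.0155
finger_force: 39.9
clock: 6.55
position: [0.4859, 0.2118, 0.0883]
tool_rot: [-3.141, 0.0, 1.269]
contact_force: [-0.2, -0.4, -2.9]
grip_width: 0.0151
finger_force: 39.9
```

```bash
for i in 1 ; do 
echo '[{"xyz": [0, 0, -0.001]}, {"xyz": [0, 0, -0.001]}, {}]' | python3 -m handwheel | egrep 'pos|contact|width'
done
echo '[{"xyz": [0, 0, -0.001]}, {"xyz": [0, 0, -0.001]}, {}]' | python3 -m handwheel | egrep 'pos|contact|width'
echo '[{"xyz": [0, 0, -0.001]}, {}]' | python3 -m handwheel | egrep 'pos|contact|width'
```

```text
position: [0.4861, 0.2119, 0.0905]
contact_force: [0.0, -0.0, -2.6]
grip_width: 0.0154
position: [0.4861, 0.212, 0.0925]
contact_force: [-0.2, 0.6, -3.0]
grip_width: 0.0155
position: [0.4861, 0.212, 0.0935]
contact_force: [0.9, 0.1, -4.0]
grip_width: 0.0155
```

```bash
echo '[{"xyz": [0, 0, -0.001]}, {}]' | python3 -m handwheel | egrep 'pos|contact'
echo '[{"xyz": [0, 0, -0.001]}, {}]' | python3 -m handwheel | egrep 'pos|contact'
```

```text
position: [0.4861, 0.212, 0.0945]
contact_force: [0.2, -0.2, -3.3]
position: [0.4861, 0.212, 0.0955]
contact_force: [0.1, 0.4, -3.0]
```

```bash
echo '[{"xyz": [0, 0, -0.001]}, {}]' | python3 -m handwheel | egrep 'pos|contact'
```

```text
position: [0.4861, 0.212, 0.0965]
contact_force: [-0.1, -0.0, -3.2]
```

```bash
echo '[{"xyz": [0, 0, -0.001]}, {}]' | python3 -m handwheel | egrep 'pos|contact'
echo '[{"xyz": [0, 0, -0.001]}, {}]' | python3 -m handwheel | egrep 'pos|contact'
```

```text
position: [0.4861, 0.212, 0.0975]
contact_force: [-0.7, 0.3, -3.1]
position: [0.4861, 0.212, 0.0985]
contact_force: [0.3, 0.8, -2.7]
```

```bash
echo '[{"xyz": [0, 0, -0.001]}, {}]' | python3 -m handwheel | egrep 'pos|contact'
echo '[{"xyz": [0, 0, -0.001]}, {}]' | python3 -m handwheel | egrep 'pos|contact'
```

```text
position: [0.4861, 0.212, 0.0994]
contact_force: [1.2, 0.2, -2.9]
position: [0.4861, 0.212, 0.1005]
contact_force: [-0.1, -0.2, -3.7]
```

```bash
echo '[{"xyz": [0, 0, -0.001]}, {}]' | python3 -m handwheel | egrep 'pos|contact'
echo '[{"xyz": [0, 0, -0.001]}, {}]' | python3 -m handwheel | egrep 'pos|contact'
```

```text
position: [0.4861, 0.212, 0.1015]
contact_force: [-0.1, 0.0, -3.5]
position: [0.4861, 0.212, 0.1025]
contact_force: [-0.2, 0.4, -3.2]
```

```bash
echo '[{"xyz": [0, 0, -0.001]}, {}]' | python3 -m handwheel | egrep 'pos|contact'
echo '[{"xyz": [0, 0, -0.001]}, {}]' | python3 -m handwheel | egrep 'pos|contact'
```

```text
position: [0.4861, 0.212, 0.1035]
contact_force: [0.0, -0.5, -3.3]
position: [0.4861, 0.212, 0.1045]
contact_force: [-0.5, 0.7, -2.5]
```

```bash
echo '[{"xyz": [0, 0, -0.001]}, {}]' | python3 -m handwheel | egrep 'pos|contact'
echo '[{"xyz": [0, 0, -0.001]}, {}]' | python3 -m handwheel | egrep 'pos|contact'
```

```text
position: [0.4861, 0.212, 0.1055]
contact_force: [0.2, -0.5, -2.6]
position: [0.4861, 0.212, 0.1065]
contact_force: [-0.2, 0.1, -2.9]
```

```bash
echo '[{"xyz": [0, 0, -0.001]}, {}]' | python3 -m handwheel | egrep 'pos|contact'
echo '[{"xyz": [0, 0, -0.001]}, {}]' | python3 -m handwheel | egrep 'clock|pos|contact'
python3 -c "
from h import *
cv2.imwrite('pics/s5.png',cv2.resize(imaging.capture('scene')[200:330,210:400],None,fx=4,fy=4)[:,:,::-1])"
```

```text
position: [0.4863, 0.2123, 0.1078]
contact_force: [-0.3, -0.7, 1.5]
clock: 11.3
position: [0.4862, 0.2121, 0.1086]
contact_force: [1.0, 0.1, 0.2]
```

View pics/s5.png

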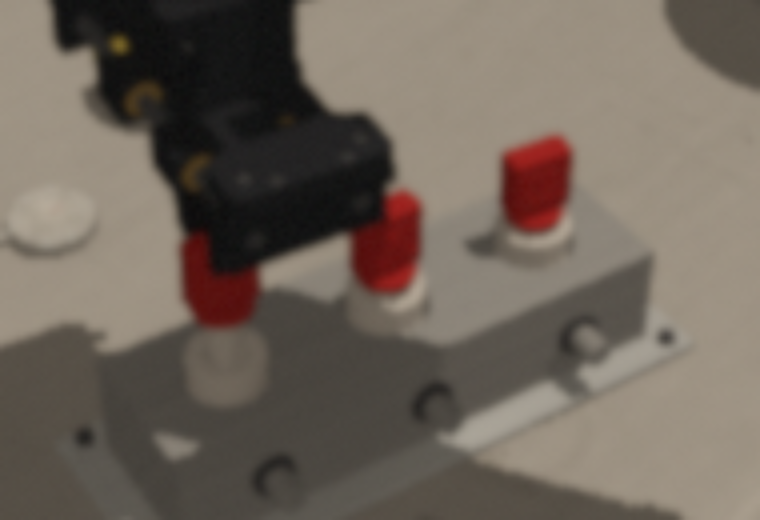

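```bash
echo '[{"xyz": [0, 0, -0.001]}, {}]' | python3 -m handwheel
echo '[{"xyz": [0, 0, -0.001]}, {}]' | python3 -m handwheel | egrep 'pos|contact|width'
python3 -c "
from h import *
cv2.imwrite('pics/s6.png',cv2.resize(imaging.capture('scene')[230:310,240:320],None,fx=7,fy=7,interpolation=2)[:,:,::-1])"
```

```text
clock: 11.6
position: [0.4862, 0.2121, 0.1096]
tool_rot: [3.141, -0.0, 1.269]
contact_force: [-0.7, -0.4, 1.3]
grip_width: 0.0155
finger_force: 39.9
position: [0.4861, 0.2121, 0.1105]
contact_force: [0.4, -0.1, 0.4]
grip_width: 0.0158
```

View pics/s6.png

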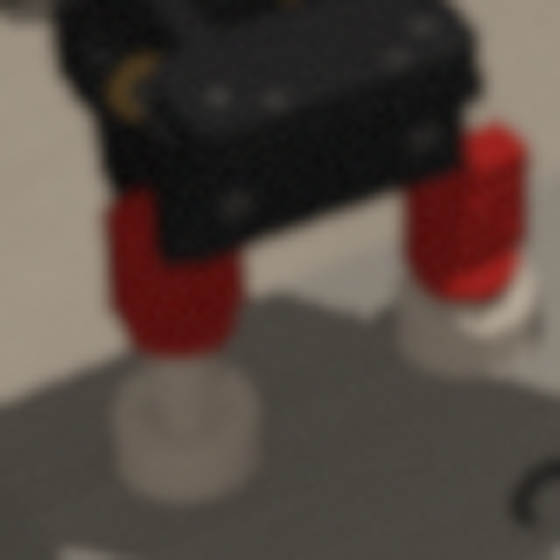

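The stopper is still firmly held. Its flange is at about (265,281) in full-picture pixels, with the stem showing above the collar. It has risen about 24 mm with no catch, so station 1 is the worn one. I'll draw it out.

```bash
echo '[{"xyz": [0, 0, -0.002]}, {"xyz": [0, 0, -0.002]}]' | python3 -m handwheel | egrep 'pos|contact|width'
echo '[{"xyz": [0, 0, -0.004]}, {"xyz": [0, 0, -0.006]}, {}]' | python3 -m handwheel | egrep 'pos|contact|width'
python3 -c "
from h import *
cv2.imwrite('pics/s7.png',cv2.resize(imaging.capture('scene')[200:310,240:380],None,fx=5,fy=5,interpolation=2)[:,:,::-1])"
```

```text
position: [0.4861, 0.212, 0.1145]
contact_force: [-0.2, 0.9, -0.7]
grip_width: 0.0153
position: [0.4864, 0.2122, 0.125]
contact_force: [-0.3, -0.1, -0.7]
grip_width: 0.0153
```

```bash
echo '[{"xyz": [0, 0, -0.01]}, {"xyz": [0, 0, -0.01]}, {"xyz": [0, 0, -0.01]}, {"xyz": [0, 0, -0.01]}, {"xyz": [0, 0, -0.015]}, {"xyz": [0, 0, -0.02]}, {"xyz": [0, 0, -0.025]}, {"xyz": [0, 0, -0.025]}, {}]' | python3 -m handwheel | egrep 'pos|contact|width'
python3 -c "
from h import *
cv2.imwrite('pics/s8.png',np.vstack([cv2.resize(imaging.capture('scene')[190:310,240:380],None,fx=4,fy=4,interpolation=2)[:,:,::-1]]))
go(.481,-.3145,.25)"
```

```text
position: [0.4871, 0.2128, 0.2515]
contact_force: [-0.7, -0.4, 0.1]
grip_width: 0.0153
delta [-5.044e-01  1.516e-01 -3.000e-04] yaw [ 3.1403e+00 -1.0000e-03  1.2687e+00] t 13.75
```

View pics/s8.png

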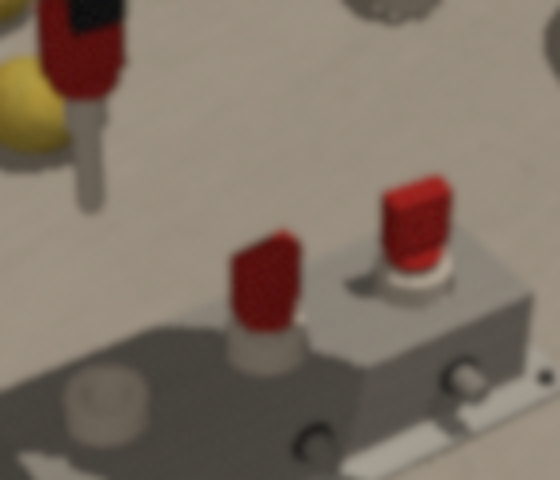

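The stopper is clear of the block, with its stem tip at crop (90,205) and collar 1 empty at (105,405). I'll carry it to the bowl.

```bash
echo '[{"xyz": [-0.042, 0.0126, 0]}, {"xyz": [-0.042, 0.0126, 0]}, {"xyz": [-0.042, 0.0126, 0]}, {"xyz": [-0.042, 0.0126, 0]}, {"xyz": [-0.042, 0.0126, 0]}, {"xyz": [-0.042, 0.0126, 0]}, {"xyz": [-0.042, 0.0126, 0]}, {"xyz": [-0.042, 0.0126, 0]}, {"xyz": [-0.042, 0.0126, 0]}, {"xyz": [-0.042, 0.0126, 0]}, {"xyz": [-0.042, 0.0126, 0]}, {"xyz": [-0.042, 0.0126, 0]}]' | python3 -m handwheel | egrep 'pos|contact|width'
echo '[{"xyz": [0, 0, 0.03]}, {"xyz": [0, 0, 0.04]}, {"xyz": [0, 0, 0.04]}, {"xyz": [0, 0, 0.02]}, {"xyz": [0, 0, 0.01]}, {"xyz": [0, 0, 0.008]}, {}]' | python3 -m handwheel | egrep 'clock|pos|contact|width'
python3 -c "
from h import *
go(.481,-.3145,.085)"
```

```text
position: [0.4795, -0.3153, 0.248]
contact_force: [0.8, -0.1, -0.6]
grip_width: 0.0153
clock: 16.12
position: [0.4805, -0.3141, 0.1013]
contact_force: [0.4, -0.2, -1.0]
grip_width: 0.0154
delta [-0.0002  0.0006  0.0163] yaw [-3.1414  0.      1.2689] t 16.125
```

```bash
echo '[{"xyz": [0, 0, 0.008]}, {"xyz": [0, 0, 0.004]}, {}]' | python3 -m handwheel | egrep 'pos|contact|width'
echo '[{"xyz": [0, 0, 0.003]}, {}]' | python3 -m handwheel | egrep 'pos|contact|width'
```

```text
position: [0.4804, -0.3142, 0.0892]
contact_force: [0.1, -0.2, -0.8]
grip_width: 0.0154
position: [0.4804, -0.3142, 0.0863]
contact_force: [-1.2, 0.3, -1.0]
grip_width: 0.0149
```

```bash
echo '[{"xyz": [0, 0, 0.002]}, {}]' | python3 -m handwheel | egrep 'pos|contact|width'
echo '[{"xyz": [0, 0, 0.0015]}, {}]' | python3 -m handwheel | egrep 'pos|contact|width'
echo '[{"xyz": [0, 0, 0.001]}, {}]' | python3 -m handwheel | egrep 'pos|contact|width'
```

```text
position: [0.4804, -0.3141, 0.0843]
contact_force: [0.2, -0.5, -1.4]
grip_width: 0.0153
position: [0.4805, -0.3142, 0.0828]
contact_force: [-0.1, 0.0, -1.7]
grip_width: 0.0154
position: [0.4805, -0.3142, 0.0819]
contact_force: [0.5, -0.8, -0.3]
grip_width: 0.0154
```

```bash
echo '[{}, {}, {}, {}, {}]' | python3 -m handwheel 0.07 20 | egrep 'pos|contact|width'
echo '[{"xyz": [0, 0, -0.01]}, {"xyz": [0, 0, -0.02]}, {"xyz": [0, 0, -0.04]}, {"xyz": [0, 0, -0.05]}, {"xyz": [0, 0, -0.03]}, {}]' | python3 -m handwheel | egrep 'clock|pos|contact|width'
python3 - <<'E'
from h import *
i=imaging.capture('top');cv2.imwrite('pics/t9.png',i[:,:,::-1])
r=[(c.round(),s) for c,s in red(i,5)[0]];print(r)
w=imaging.capture('wrist');cv2.imwrite('pics/w9.png',w[:,:,::-1]);m=imaging.camera_model('wrist')
for c,s in red(w)[0]: print(c.round(),s,atz(m,*c,.04).round(3))
go(.4646-.012,.129-.04,.235)
E
```

```text
position: [0.4805, -0.3142, 0.082]
contact_force: [-0.7, -0.5, 1.1]
grip_width: 0.0631
clock: 18.88
position: [0.4822, -0.3147, 0.235]
contact_force: [0.4, 0.0, -0.9]
grip_width: 0.0699
[(array([316., 270.]), array([313, 270,   6,   3,   6], dtype=int32))]
[314. 212.] [ 298  190   30   47 1079] [ 0.473 -0.328  0.04 ]
delta [ 0.3767 -0.1461 -0.0032] yaw [-3.1413e+00  3.0000e-04  1.2688e+00] t 18.975
```

Run:
```python
from h import *
m=imaging.camera_model('wrist'); print('upright tab top/flange would be',proj(m,[[.4805,-.3142,.116],[.4805,-.3142,.075]]).round())
w=cv2.imread('pics/w9.png')[:,:,::-1].astype(int)
k=((w[...,0]>60)&(w[...,0]>2.5*w[...,1])).astype(np.uint8);n,l,s,c=cv2.connectedComponentsWithStats(k)
for j in range(1,n):
    if s[j,4]>100: print('w',c[j].round(),s[j],cv2.minAreaRect(np.argwhere(l==j)[:,::-1].astype(np.float32)))
i=imaging.capture('scene');cv2.imwrite('pics/s9.png',i[:,:,::-1]);i=i.astype(int)
k=((i[...,0]>60)&(i[...,0]>2.5*i[...,1])).astype(np.uint8);k[:,:370]=0;k[230:]=0;k[:,470:]=0
n,l,s,c=cv2.connectedComponentsWithStats(k)
for j in range(1,n):
    if s[j,4]>8: print('s',c[j].round(),s[j])
ms=imaging.camera_model('scene');print(proj(ms,[[.4805,-.3142,.116],[.4805,-.3142,.075],[.48,-.3142,.04]]).round())
```

```text
upright tab top/flange would be [[317. 217.]
 [317. 204.]]
w [ 56. 199.] [ 40 175  34  49 296] ((55.73480987548828, 201.07167053222656), (54.53589630126953, 17.14205551147461), 64.09349060058594)
w [316. 209.] [ 298  184   36   53 1354] ((316.0235290527344, 209.80589294433594), (51.46335220336914, 35.357086181640625), 85.60128784179688)
w [ 50. 265.] [ 41 254  20  22 158] ((49.75000762939453, 264.7500305175781), (16.26345443725586, 21.21320343017578), 45.0)
w [101. 265.] [ 91 254  20  22 116] ((100.65518188476562, 265.137939453125), (13.287278175354004, 27.57110023498535), 41.633541107177734)
w [  8. 276.] [  0 258  25  35 303] ((12.0, 275.0), (24.0, 34.0), 0.0)
w [111. 309.] [ 89 279  50  53 491] ((111.05963134765625, 311.0321044921875), (61.811336517333984, 27.800106048583984), 46.73570251464844)
w [ 51. 297.] [ 42 286  20  19 105] ((50.15292739868164, 297.51177978515625), (16.378250122070312, 16.269784927368164), 49.398704528808594)
w [120. 338.] [111 329  20  23 134] ((121.17073059082031, 339.9634094238281), (18.997304916381836, 18.92746353149414), 77.90524291992188)
w [382. 349.] [348 346  69   7 339] ((382.0006408691406, 348.982177734375), (68.17082214355469, 5.032505512237549), 2.045408248901367)
w [175. 419.] [162 412  33  17 164] ((178.0, 420.0), (16.0, 32.0), 90.0)
w [433. 442.] [ 388  431   98   23 1582] ((436.5147705078125, 441.615966796875), (97.77384948730469, 20.100522994995117), 2.2025980949401855)
s [457. 124.] [448 116  18  15 100]
s [453. 148.] [446 143  13  11  66]
s [427. 172.] [421 164  14  18 189]
[[428. 161.]
 [426. 176.]
 [424. 189.]]
```

Numerically the stopper is standing upright in the bowl, since the red blob matches an upright tab and flange. I'll tip it over gently with shut fingers.

```bash
echo '[{"xyz": [-0.023, 0.0015, 0]}, {"xyz": [-0.023, 0, 0]}, {}, {"xyz": [0, 0, 0.04]}, {"xyz": [0, 0, 0.05]}, {"xyz": [0, 0, 0.03]}, {"xyz": [0, 0, 0.018]}, {}]' | python3 -m handwheel 0.0 20| egrep 'pos|contact|width'
echo '[{"xyz": [0.008, 0, 0]}, {"xyz": [0.007, 0, 0]}, {"xyz": [0.005, 0, 0]}, {"xyz": [0.005, 0, 0]}, {"xyz": [0.005, 0, 0]}, {"xyz": [0.005, 0, 0]}, {"xyz": [0.005, 0, 0]}, {"xyz": [0.005, 0, 0]}]' | python3 -m handwheel | egrep 'pos|contact|width'
echo '[{"xyz": [0.005, 0, 0]}, {"xyz": [0.005, 0, 0]}, {"xyz": [0.005, 0, 0]}, {}]' | python3 -m handwheel | egrep 'pos|contact|width'
```

```text
position: [0.468, -0.3573, 0.0929]
contact_force: [0.1, 0.9, 0.8]
grip_width: 0.0002
position: [0.4817, -0.3153, 0.0939]
contact_force: [-0.1, 0.1, -0.9]
grip_width: 0.0003
position: [0.4864, -0.3007, 0.094]
contact_force: [0.5, 0.2, 0.1]
grip_width: 0.0004
```

```bash
echo '[{"xyz": [0, 0, -0.04]}, {"xyz": [0, 0, -0.06]}, {"xyz": [0, 0, -0.04]}, {}]' | python3 -m handwheel 0.088 | egrep 'clock|pos'
python3 - <<'E'
from h import *
w=imaging.capture('wrist');cv2.imwrite('pics/w10.png',w[:,:,::-1]);m=imaging.camera_model('wrist')
i=imaging.capture('scene');cv2.imwrite('pics/s10.png',i[:,:,::-1])
def bl(w,lim):
    w=w.astype(int);k=((w[...,0]>50)&(w[...,0]>2.5*w[...,1])).astype(np.uint8)
    n,l,s,c=cv2.connectedComponentsWithStats(k);return [(c[j],s[j]) for j in range(1,n) if s[j,4]>40 and lim[0]<c[j][0]<lim[1] and lim[2]<c[j][1]<lim[3]]
print(bl(w,(150,500,0,300)));print(bl(i,(370,470,140,230)))
print('upright:',proj(m,[[.4805,-.3142,.11],[.4805,-.3142,.075]]).round(),'bowl centre px',proj(m,[.481,-.3145,.03]).round())
go(.4646-.012,.129-.04,.235)
E
```

```text
clock: 22.02
position: [0.4881, -0.3022, 0.2373]
[(array([310.95381062, 224.55350269]), array([ 294,  201,   35,   51, 1299], dtype=int32))]
[(array([452.41791045, 147.65671642]), array([445, 143,  14,  11,  67], dtype=int32)), (array([427.38624339, 172.22751323]), array([421, 164,  14,  18, 189], dtype=int32))]
upright: [[313. 232.]
 [314. 220.]] bowl centre px [[314. 208.]]
delta [ 0.363  -0.1478 -0.0015] yaw [-3.1411e+00  6.0000e-04  1.2683e+00] t 22.125
```

```bash
python3 -c "
import cv2,numpy as np
w=cv2.imread('pics/w10.png');s=cv2.imread('pics/s10.png')
a=cv2.resize(w[90:330,190:440],(500,480));b=cv2.resize(s[140:230,380:430+46],(300,281),interpolation=2)
b=cv2.copyMakeBorder(b,0,199,0,0,cv2.BORDER_CONSTANT);cv2.imwrite('pics/m10.png',np.hstack([a,b]))"
```

```text
(no output)
```

View pics/m10.png

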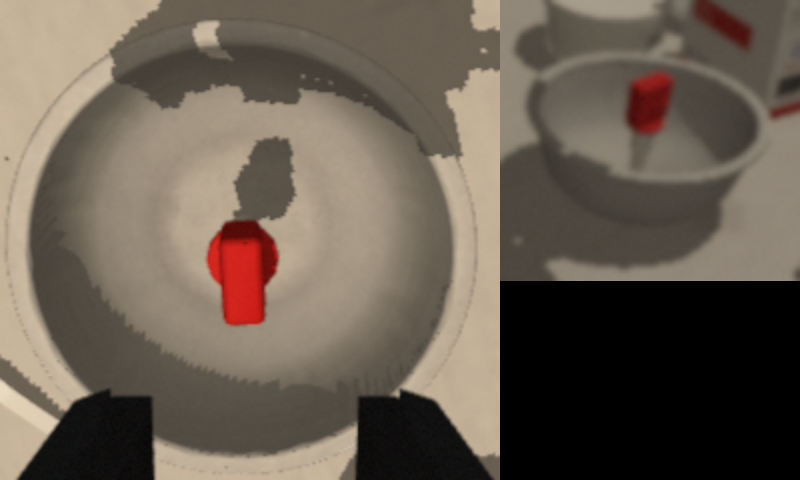

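The picture shows the stopper standing upright near the bowl's middle: tab at montage (242,280), stem visible in the right inset. The first push evidently went over it or it rocked back. I'll push again lower down and check midway.

```bash
echo '[{"xyz": [-0.03, -0.0014, 0]}, {"xyz": [-0.0286, -0.0014, 0]}, {}, {}, {"xyz": [0, 0, 0.03]}, {"xyz": [0, 0, 0.05]}, {"xyz": [0, 0, 0.05]}, {"xyz": [0, 0, 0.02]}, {"xyz": [0, 0, 0.012]}, {}]' | python3 -m handwheel 0.0 20| egrep 'pos|contact|width'
echo '[{"xyz": [0.01, 0, 0]}, {"xyz": [0.01, 0, 0]}, {"xyz": [0.01, 0, 0]}, {"xyz": [0.01, 0, 0]}, {}]' | python3 -m handwheel | egrep 'pos|contact|width'
cat >> h.py <<'E'
def bl(w,lim):
    w=w.astype(int);k=((w[...,0]>50)&(w[...,0]>2.5*w[...,1])).astype(np.uint8)
    n,l,s,c=cv2.connectedComponentsWithStats(k);return [(c[j].round(1),s[j]) for j in range(1,n) if s[j,4]>40 and lim[0]<c[j][0]<lim[1] and lim[2]<c[j][1]<lim[3]]
E
python3 -c "
from h import *
print(bl(imaging.capture('scene'),(370,470,140,230)))"
```

```text
position: [0.4663, -0.3553, 0.0716]
contact_force: [0.2, 0.7, -0.4]
grip_width: 0.0001
position: [0.4786, -0.3169, 0.0721]
contact_force: [0.1, -0.3, -0.8]
grip_width: 0.0005
[(array([407.7, 184.2]), array([402, 177,  13,  15, 107], dtype=int32))]
```

```bash
echo '[{"xyz": [0.008, 0, 0]}, {"xyz": [0.008, 0, 0]}, {}, {}]' | python3 -m handwheel | egrep 'pos|contact|width'
python3 -c "
from h import *
print(bl(imaging.capture('scene'),(370,470,140,230)))"
echo '[{"xyz": [-0.03, 0, -0.02]}, {"xyz": [0, 0, -0.05]}, {"xyz": [0, 0, -0.06]}, {"xyz": [0, 0, -0.04]}, {}]' | python3 -m handwheel 0.088 | egrep 'clock|pos'
python3 - <<'E'
from h import *
w=imaging.capture('wrist');cv2.imwrite('pics/w11.png',w[:,:,::-1]);m=imaging.camera_model('wrist')
b=bl(w,(150,500,0,300));print(b);print(bl(imaging.capture('scene'),(370,470,140,230)))
for c,s in b: print(atz(m,*c,.04).round(3))
go(.4646-.012,.129-.04,.235)
E
```

```text
position: [0.4826, -0.3031, 0.0719]
contact_force: [-0.4, 0.3, 0.5]
grip_width: 0.0003
[(array([404.8, 184.2]), array([398, 178,  15,  13,  81], dtype=int32))]
clock: 25.22
position: [0.4756, -0.3327, 0.2453]
[(array([322.2, 102.7]), array([ 301,   75,   46,   59, 2229], dtype=int32))]
[(array([452.6, 147.7]), array([446, 142,  13,  12,  65], dtype=int32)), (array([405. , 184.3]), array([398, 178,  15,  13,  83], dtype=int32))]
[ 0.502 -0.26   0.04 ]
delta [ 0.3956 -0.145   0.0065] yaw [-3.1411e+00  5.0000e-04  1.2682e+00] t 25.325
```

The stopper now lies in the bowl, tab at about (0.502,-0.260), and is no longer moving. Next is station 2.

```bash
echo '[{"xyz": [0.0438, -0.0148, 0]}, {"xyz": [0.0438, -0.0148, 0]}, {"xyz": [0.0438, -0.0148, 0]}, {"xyz": [0.0438, -0.0148, 0]}, {"xyz": [0.0438, -0.0148, 0]}, {"xyz": [0.0438, -0.0148, 0]}, {"xyz": [0.0438, -0.0148, 0]}, {"xyz": [0.0438, -0.0148, 0]}, {"xyz": [0.0438, -0.0148, 0]}, {"xyz": [0.0438, -0.0148, 0]}, {"xyz": [0, 0, 0.045], "yaw": -0.05}, {"xyz": [0, 0, 0.04]}]' | python3 -m handwheel 0.088| egrep 'pos|contact|width'
python3 - <<'E'
from h import *
print(bl(imaging.capture('top'),(400,500,200,300)))
w=imaging.capture('wrist');cv2.imwrite('pics/w12.png',w[:,:,::-1]);m=imaging.camera_model('wrist')
np.save('m12.npy',m,allow_pickle=True)
b=w.astype(int);k=((b[...,0]>50)&(b[...,0]>2.5*b[...,1])).astype(np.uint8)
n,l,s,c=cv2.connectedComponentsWithStats(k)
for j in range(1,n):
    if s[j,4]>300 and 250<c[j][0]<400:
        print(c[j].round(),s[j])
        for v in range(s[j,1],s[j,1]+s[j,3],8):
            u=np.where(l[v]==j)[0];print(v,u.min(),u.max(),end=' | ')
        print()
go(.4646,.129,.1)
E
```

```text
position: [0.4615, 0.1307, 0.1545]
contact_force: [0.3, -0.4, -0.5]
grip_width: 0.0881
[(array([430.1, 247.9]), array([424, 242,  15,  14,  91], dtype=int32))]
[328. 244.] [ 303  208   50   77 2746]
208 327 334 | 216 310 344 | 224 305 349 | 232 303 352 | 240 304 350 | 248 308 346 | 256 314 344 | 264 315 345 | 272 316 345 | 280 317 344 | 
[326. 353.] [ 304  338   45   28 1055]
338 321 333 | 346 308 344 | 354 305 347 | 362 305 347 | 
delta [0.0019 0.006  0.0526] yaw [-3.1328  0.0066  1.3199] t 26.925
```

Run:
```python
from h import *
A=np.load('m2.npy',allow_pickle=True).item()
m=imaging.camera_model('wrist');w=imaging.capture('wrist')
b=w.astype(int);k=((b[...,0]>50)&(b[...,0]>2.5*b[...,1])).astype(np.uint8)
n,l,s,c=cv2.connectedComponentsWithStats(k)
for j in range(1,n):
    if s[j,4]>1500 and 250<c[j][0]<400:
        e=s[j,1]+s[j,3]; R=[]
        for v in range(e-30,e,3):
            u=np.where(l[v]==j)[0];R.append((v,u.min(),u.max()))
        print(R,e)
        q=R[-3]; C=[(m,-1,-1,np.array([q[1],e])),(m,1,-1,np.array([q[2]+1,e]))]
a=lambda x,y:np.array([260+x/2,y/2])
o=C+[(A,-1,-1,a(118,383)),(A,1,-1,a(154,381))]
p,r=fit(o,[.4646,.129,.118,-.22]);print(p.round(4),r)
go(p[0],p[1],p[2]-.03); go(.4646,.129,.09)
```

```text
[(253, np.int64(313), np.int64(343)), (256, np.int64(313), np.int64(343)), (259, np.int64(314), np.int64(343)), (262, np.int64(314), np.int64(343)), (265, np.int64(314), np.int64(344)), (268, np.int64(315), np.int64(344)), (271, np.int64(315), np.int64(344)), (274, np.int64(315), np.int64(344)), (277, np.int64(316), np.int64(343)), (280, np.int64(317), np.int64(341))] 283
[ 0.4655  0.1298  0.1213 -0.2306] [-0.6  0.1  0.4 -0.4 -0.9 -0.1  1.2  0.6]
delta [0.0016 0.0052 0.0634] yaw [-3.1361  0.0041  1.3195] t 26.975
delta [0.0006 0.0046 0.0648] yaw [-3.1361  0.0041  1.3195] t 26.975
```

```bash
echo '[{"xyz": [0.0011, 0.005, 0], "yaw": -0.02}, {"xyz": [0, 0, 0.02]}, {"xyz": [0, 0, 0.022]}, {"xyz": [0, 0, 0.018]}, {}]' | python3 -m handwheel 0.04 40| egrep 'pos|contact|width'
echo '[{}, {}, {}, {}, {}]' | python3 -m handwheel 0.0 40| egrep 'pos|contact|width|finger'
```

```text
position: [0.4685, 0.1304, 0.0973]
contact_force: [-0.0, 0.3, 1.2]
grip_width: 0.0412
position: [0.4678, 0.1305, 0.097]
contact_force: [0.3, 0.1, -0.2]
grip_width: 0.0002
finger_force: 0.0
```

Nothing is between the pads, though the tab top was measured at 0.121. The earlier push at 0.094 also passed over a tab whose top should have been near 0.107. So the pads seem to end well above the nominal TCP. I'll check the finger geometry in the images before going lower.

```bash
echo '[{}, {}, {}, {}]' | python3 -m handwheel 0.045 40| egrep 'pos|contact|width'
python3 - <<'E'
from h import *
m=imaging.camera_model('wrist');w=imaging.capture('wrist');s=manip.sense()
print('tcp px',proj(m,s['position']).round(1))
for d in(0,.01,.02,.03): print(d,'pad inner edges px',proj(m,[s['position']+np.array([0,0,d])+sg*.0225*np.array([.97,-.23,0]) for sg in(-1,1)]).round())
print(bl(w,(250,400,100,400)))
g=w.astype(int).sum(2)
for v in range(230,350,10):
    print(v,''.join('#' if x<110 else '.' for x in g[v,180:460:5]))
ms=imaging.camera_model('scene');i=imaging.capture('scene');print(bl(i,(290,360,220,300)))
E
```

```text
position: [0.4678, 0.1305, 0.0969]
contact_force: [-0.2, 0.1, 0.2]
grip_width: 0.0386
tcp px [[316.8 280.5]]
0 pad inner edges px [[265. 280.]
 [368. 281.]]
0.01 pad inner edges px [[263. 290.]
 [371. 290.]]
0.02 pad inner edges px [[259. 300.]
 [374. 300.]]
0.03 pad inner edges px [[256. 312.]
 [378. 312.]]
[(array([309.9, 291.1]), array([ 279,  243,   63,  104, 4696], dtype=int32))]
230 ........................................................
240 ........................................................
250 ........................................................
260 ........................................................
270 ........................................................
280 ........................................................
290 ..........#######.....................########..........
300 .........#########....................#########.........
310 .......###########....................###########.......
320 ##....############....................############....##
330 ##..##############....................##############..##
340 ##.##############.....................###############.##
[(array([343.9, 248.1]), array([336, 237,  16,  20, 203], dtype=int32)), (array([305.1, 262.3]), array([298, 251,  16,  21, 236], dtype=int32))]
```

The image confirms that the finger ends start about 20 mm above the nominal TCP, so I'll go lower while watching the force.

```bash
echo '[{"xyz": [0, 0, 0.007]}, {"xyz": [0, 0, 0.005]}, {}]' | python3 -m handwheel | egrep 'pos|contact|width'
echo '[{"xyz": [0, 0, 0.005]}, {}]' | python3 -m handwheel | egrep 'pos|contact|width'
python3 - <<'E'
from h import *
w=imaging.capture('wrist').astype(int)
k=(w[...,0]>50)&(w[...,0]>2.5*w[...,1])
for v in range(260,380,12):
    u=np.where(k[v,240:400])[0]; d=np.where(w[v,230:410].sum(1)<110)[0]+230
    print(v,(u.min()+240,u.max()+240) if len(u) else None, d[d<316].max() if (d<316).any() else 0,d[d>316].min() if (d>316).any() else 0)
E
```

```text
position: [0.4674, 0.1303, 0.0843]
contact_force: [-0.3, 0.9, 0.2]
grip_width: 0.0451
position: [0.4676, 0.1304, 0.0796]
contact_force: [0.4, 0.1, -0.8]
grip_width: 0.0451
260 (np.int64(289), np.int64(327)) 0 0
272 (np.int64(281), np.int64(339)) 0 0
284 (np.int64(277), np.int64(343)) 0 0
296 (np.int64(278), np.int64(342)) 256 379
308 (np.int64(284), np.int64(335)) 256 378
320 (np.int64(285), np.int64(330)) 257 378
332 (np.int64(287), np.int64(331)) 257 377
344 (np.int64(288), np.int64(332)) 254 380
356 (np.int64(290), np.int64(332)) 251 384
368 None 0 0
```

```bash
echo '[{"xyz": [0, -0.0025, 0.001]}, {}, {}, {}, {}]' | python3 -m handwheel 0.0 50 | egrep 'clock|pos|contact|width|finger'
echo '[{"xyz": [0, 0, -0.001]}, {"xyz": [0, 0, -0.001]}, {}]' | python3 -m handwheel | egrep 'clock|pos|contact|width|finger'
```

```text
clock: 30.12
position: [0.4654, 0.1311, 0.0789]
contact_force: [0.2, 0.7, -1.0]
grip_width: 0.0156
finger_force: 49.8
clock: 30.5
position: [0.4653, 0.131, 0.0808]
contact_force: [0.0, 0.4, -3.5]
grip_width: 0.0154
finger_force: 49.8
```

```bash
echo '[{"xyz": [0, 0, -0.001]}, {}]' | python3 -m handwheel | egrep 'pos|contact'
echo '[{"xyz": [0, 0, -0.001]}, {}]' | python3 -m handwheel | egrep 'pos|contact'
```

```text
position: [0.4653, 0.1309, 0.0819]
contact_force: [0.1, -0.7, -3.1]
position: [0.4653, 0.1309, 0.0829]
contact_force: [-0.3, -0.6, -3.6]
```

```bash
echo '[{"xyz": [0, 0, -0.001]}, {}]' | python3 -m handwheel | egrep 'pos|contact'
```

```text
position: [0.4654, 0.1309, 0.084]
contact_force: [-0.1, 0.7, -2.9]
```

```bash
echo '[{"xyz": [0, 0, -0.001]}, {}]' | python3 -m handwheel | egrep 'clock|pos|contact'
```

```text
clock: 31.5
position: [0.4654, 0.1309, 0.085]
contact_force: [-0.7, -2.0, -3.2]
```

```bash
echo '[{"xyz": [0, 0, -0.001]}, {"xyz": [0, 0, -0.0005]}, {}]' | python3 -m handwheel | egrep 'pos|contact'
```

```text
position: [0.4654, 0.131, 0.0865]
contact_force: [0.4, 0.3, -3.1]
```

```bash
echo '[{"xyz": [0, 0, -0.001]}, {}]' | python3 -m handwheel | egrep 'pos|contact'
```

```text
position: [0.4654, 0.1311, 0.0875]
contact_force: [-0.4, 0.0, -3.1]
```

```bash
echo '[{"xyz": [0, 0, -0.001]}, {}]' | python3 -m handwheel | egrep 'clock|pos|contact'
```

```text
clock: 32.38
position: [0.4654, 0.131, 0.0885]
contact_force: [-0.2, -0.7, -2.6]
```

```bash
echo '[{"xyz": [0, 0, -0.001]}, {}]' | python3 -m handwheel | egrep 'pos|contact'
echo '[{"xyz": [0, 0, -0.001]}, {}]' | python3 -m handwheel | egrep 'pos|contact'
```

```text
position: [0.4654, 0.131, 0.0895]
contact_force: [-0.2, -0.1, -2.4]
position: [0.4654, 0.1311, 0.0905]
contact_force: [-0.4, 0.9, -3.4]
```

```bash
echo '[{"xyz": [0, 0, -0.001]}, {}]' | python3 -m handwheel | egrep 'pos|contact'
echo '[{"xyz": [0, 0, -0.001]}, {}]' | python3 -m handwheel | egrep 'pos|contact'
```

```text
position: [0.4653, 0.131, 0.0914]
contact_force: [0.3, 0.6, -5.1]
position: [0.4651, 0.1309, 0.0921]
contact_force: [0.1, 0.6, -7.9]
```

Catch engaging. Bring it to about 12 N and hold.

```bash
echo '[{"xyz": [0, 0, -0.001]}, {}]' | python3 -m handwheel | egrep 'clock|pos|contact'
```

```text
clock: 33.62
position: [0.465, 0.1309, 0.093]
contact_force: [0.2, -0.1, -14.1]
```

```bash
echo '[{"xyz": [0, 0, 0.0002]}, {}, {}, {}]' | python3 -m handwheel | egrep 'pos|contact|width'
echo '[{}]' | python3 -m handwheel | egrep 'clock|pos|contact|width'
```

```text
position: [0.4652, 0.1309, 0.0931]
contact_force: [0.2, -0.5, -13.9]
grip_width: 0.0154
clock: 34.25
position: [0.4653, 0.1309, 0.0931]
contact_force: [-0.1, -0.4, -14.4]
grip_width: 0.0158
```

It holds. I'll set it back down, release it, and go to station 3.

```bash
echo '[{"xyz": [0, 0, 0.004]}, {"xyz": [0, 0, 0.004]}, {"xyz": [0, 0, 0.003]}, {}]' | python3 -m handwheel | egrep 'pos|contact|width'
echo '[{}, {}, {}, {"xyz": [0, 0, -0.03]}, {"xyz": [0, 0, -0.045]}, {"xyz": [-0.043, -0.0012, 0]}, {"xyz": [-0.043, -0.0012, 0]}, {}, {}]' | python3 -m handwheel 0.045 50 | egrep 'clock|pos|contact|width'
python3 - <<'E'
from h import *
m=imaging.camera_model('wrist');w=imaging.capture('wrist');cv2.imwrite('pics/w13.png',w[:,:,::-1])
A=np.load('m2.npy',allow_pickle=True).item();w=w.astype(int)
k=((w[...,0]>50)&(w[...,0]>2.5*w[...,1])).astype(np.uint8);n,l,s,c=cv2.connectedComponentsWithStats(k)
for j in range(1,n):
    if s[j,4]>1000 and 230<c[j][0]<420 and 150<c[j][1]<350:
        e=s[j,1]+s[j,3];R=[(v,np.where(l[v]==j)[0].min(),np.where(l[v]==j)[0].max()) for v in range(e-30,e,3)]
        print([tuple(map(int,r)) for r in R],e);q=R[-3]
        a=lambda x,y:np.array([260+x/2,y/2])
        p,r=fit([(m,-1,-1,np.array([q[1],e])),(m,1,-1,np.array([q[2]+1,e])),(A,-1,-1,a(112,576)),(A,1,-1,a(148,576))],[.4435,.048,.118,-.22]);print(p.round(4),r)
        go(p[0],p[1],p[2]-.041)
print(bl(imaging.capture('scene'),(290,360,220,300)));go(.4437,.0480,.079)
E
```

```text
position: [0.4659, 0.1315, 0.0824]
contact_force: [-0.8, 0.8, -0.3]
grip_width: 0.0155
clock: 35.88
position: [0.4438, 0.0485, 0.1574]
contact_force: [-0.3, -0.1, 0.1]
grip_width: 0.0451
[(255, 301, 330), (258, 301, 330), (261, 301, 329), (264, 300, 329), (267, 300, 328), (270, 300, 328), (273, 300, 328), (276, 300, 327), (279, 301, 327), (282, 303, 326)] 285
[ 0.441   0.042   0.1049 -0.2371] [ 0.4 -0.6  0.5 -0.5 -0.7  0.9 -0.7  0.8]
delta [-0.0078 -0.0013  0.0934] yaw [ 3.1408e+00 -1.4000e-03  1.3400e+00] t 35.925
[(array([343.6, 245.7]), array([336, 235,  16,  22, 272], dtype=int32)), (array([305.9, 259.2]), array([298, 248,  17,  23, 318], dtype=int32))]
delta [-0.0014  0.0001  0.0783] yaw [ 3.1410e+00 -1.3000e-03  1.3405e+00] t 35.975
```

```bash
echo '[{"xyz": [0, -0.0013, 0.03]}, {"xyz": [0, 0, 0.03]}, {"xyz": [0, 0, 0.015]}, {"xyz": [0, 0, 0.005]}, {}]' | python3 -m handwheel | egrep 'pos|contact|width'
python3 - <<'E'
from h import *
w=imaging.capture('wrist').astype(int)
k=(w[...,0]>50)&(w[...,0]>2.5*w[...,1])
for v in range(260,380,12):
    u=np.where(k[v,240:400])[0]; d=np.where(w[v,230:410].sum(1)<110)[0]+230
    print(v,(u.min()+240,u.max()+240) if len(u) else None, d[d<316].max() if (d<316).any() else 0,d[d>316].min() if (d>316).any() else 0)
E
```

```text
position: [0.4422, 0.049, 0.0772]
contact_force: [-0.3, 0.1, 0.2]
grip_width: 0.0452
260 (np.int64(302), np.int64(340)) 0 0
272 (np.int64(290), np.int64(348)) 0 0
284 (np.int64(286), np.int64(352)) 0 0
296 (np.int64(288), np.int64(352)) 255 379
308 (np.int64(294), np.int64(345)) 256 378
320 (np.int64(298), np.int64(343)) 256 378
332 (np.int64(297), np.int64(341)) 257 377
344 (np.int64(296), np.int64(340)) 253 380
356 (np.int64(296), np.int64(338)) 250 384
368 None 0 0
```

```bash
echo '[{"xyz": [0, 0.0005, 0.001]}, {}, {}, {}, {}]' | python3 -m handwheel 0.0 50 | egrep 'clock|pos|contact|width|finger'
echo '[{"xyz": [0, 0, -0.001]}, {}]' | python3 -m handwheel | egrep 'clock|pos|contact|width|finger'
echo '[{"xyz": [0, 0, -0.001]}, {}]' | python3 -m handwheel | egrep 'clock|pos|contact|width|finger'
```

```text
clock: 37.28
position: [0.4427, 0.0481, 0.0763]
contact_force: [0.2, 0.6, 0.8]
grip_width: 0.0155
finger_force: 49.8
clock: 37.52
position: [0.4424, 0.048, 0.0771]
contact_force: [-0.2, 1.1, -3.2]
grip_width: 0.0158
finger_force: 49.8
clock: 37.78
position: [0.4424, 0.048, 0.0782]
contact_force: [-0.3, -0.1, -2.8]
grip_width: 0.0154
finger_force: 49.8
```

```bash
echo '[{"xyz": [0, 0, -0.001]}, {}]' | python3 -m handwheel | egrep 'pos|contact'
echo '[{"xyz": [0, 0, -0.001]}, {}]' | python3 -m handwheel | egrep 'pos|contact'
```

```text
position: [0.4425, 0.048, 0.0793]
contact_force: [-0.3, 0.5, -4.0]
position: [0.4425, 0.048, 0.0803]
contact_force: [0.4, -0.0, -2.7]
```

```bash
echo '[{"xyz": [0, 0, -0.001]}, {}]' | python3 -m handwheel | egrep 'pos|contact'
echo '[{"xyz": [0, 0, -0.001]}, {}]' | python3 -m handwheel | egrep 'pos|contact'
```

```text
position: [0.4425, 0.048, 0.0813]
contact_force: [0.5, -0.1, -2.5]
position: [0.4425, 0.0481, 0.0823]
contact_force: [0.3, 0.1, -2.7]
```

```bash
echo '[{"xyz": [0, 0, -0.001]}, {}]' | python3 -m handwheel | egrep 'pos|contact'
```

```text
position: [0.4425, 0.0481, 0.0833]
contact_force: [-0.6, 0.1, -3.2]
```

```bash
echo '[{"xyz": [0, 0, -0.001]}, {}]' | python3 -m handwheel | egrep 'pos|contact'
```

```text
position: [0.4423, 0.048, 0.0841]
contact_force: [0.2, 0.1, -6.6]
```

```bash
echo '[{"xyz": [0, 0, -0.001]}, {}]' | python3 -m handwheel | egrep 'pos|contact'
```

```text
position: [0.4422, 0.048, 0.0849]
contact_force: [-0.2, -0.9, -10.4]
```

```bash
echo '[{"xyz": [0, 0, -0.0003]}, {}, {}, {}]' | python3 -m handwheel | egrep 'clock|pos|contact'
echo '[{}, {}]' | python3 -m handwheel | egrep 'clock|pos|contact|width'
```

```text
clock: 40.02
position: [0.4423, 0.048, 0.0854]
contact_force: [0.2, 0.8, -14.2]
clock: 40.28
position: [0.4424, 0.048, 0.0854]
contact_force: [0.8, 0.7, -14.1]
grip_width: 0.0154
```

Station 3 holds as well. I'll set it back down, release it, retreat and check.

```bash
echo '[{"xyz": [0, 0, 0.003]}, {"xyz": [0, 0, 0.003]}, {"xyz": [0, 0, 0.002]}, {}]' | python3 -m handwheel | egrep 'pos|contact|width'
echo '[{}, {}, {}, {}, {"xyz": [0, 0, -0.03]}, {"xyz": [0, 0, -0.045]}, {"xyz": [0, 0, -0.05]}, {"xyz": [-0.05, 0, -0.03]}, {"xyz": [-0.05, 0, 0]}, {}, {}]' | python3 -m handwheel 0.06 | egrep 'clock|pos|contact|width'
python3 - <<'E'
from h import *
i=imaging.capture('scene');t=imaging.capture('top');s0=cv2.imread('pics/scene0.png')[:,:,::-1];t0=cv2.imread('pics/top0.png')[:,:,::-1]
cv2.imwrite('pics/sf.png',i[:,:,::-1]);cv2.imwrite('pics/tf.png',t[:,:,::-1])
print('scene stoppers now/before',[c for c,_ in bl(i,(240,360,220,300))],[c for c,_ in bl(s0,(240,360,220,300))])
print('bowl stopper',bl(i,(370,430,140,230)),bl(t,(400,500,200,300)))
# shifts of bystanders by phase correlation on edges
def sh(a,b,x,y,w,h):
    g=lambda q:cv2.GaussianBlur(cv2.cvtColor(np.ascontiguousarray(q[y:y+h,x:x+w]),cv2.COLOR_RGB2GRAY),(3,3),0).astype(np.float32)
    return np.round(cv2.phaseCorrelate(g(a),g(b),cv2.createHanningWindow((w,h),cv2.CV_32F))[0],2)
print('scene bowl',sh(s0,i,380,155,95,60),'ram',sh(s0,i,322,165,40,34),'tin',sh(s0,i,125,272,55,62))
print('top tin',sh(t0,t,180,190,40,36),'ram',sh(t0,t,395,175,34,34),'bowl',sh(t0,t,405,212,96,90))
E
```

```text
position: [0.4429, 0.0484, 0.0777]
contact_force: [-0.9, 0.0, 0.5]
grip_width: 0.0155
clock: 42.15
position: [0.4196, -0.0487, 0.2325]
contact_force: [-0.9, -0.0, -0.1]
grip_width: 0.0601
scene stoppers now/before [array([343.6, 245.6]), array([305.8, 258.3])] [array([343.5, 245.5]), array([306.2, 260.5]), array([265.5, 277.9])]
bowl stopper [(array([404.7, 183.7]), array([398, 178,  15,  12,  77], dtype=int32))] [(array([430.8, 249.3]), array([424, 242,  15,  16, 139], dtype=int32))]
scene bowl [-0.03 -0.03] ram [-0.05  0.01] tin [-0.04  0.06]
top tin [-0.06  0.09] ram [-0.09 -0.11] bowl [ 0.11 -0.16]
```

```bash
python3 -c "
from bench import finish_job
print(finish_job())"
```

```text
the job is handed in; nothing more can be done
None
```

Station 1 had the worn catch: its stopper came out under about 3 N (so it never saw 12 N) and, after a push to tip it over, lies in the upright, unmoved bowl; stations 2 and 3 held about 14 N and are back in place, and the job was handed in at 42 s.

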